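# Pack the dental instrument tray for the steriliser

### The job

Pack the steel tray for the steriliser: stand the short canister upright in the large round nest, the little cup upright in the small round nest and the bur block in the rectangular nest, and lay the mouth mirror lengthwise, flat on the floor of the tray's long empty bay. Leave the tall canister and the hooked probe where they are, undisturbed, and let go of everything.

Things in the scene. Friction and masses are not known exactly. Their poses are not given: they have to be found in the camera images.
- tray: Fixed steel tray, 175 (its x) by 270 mm (y), walls 3 mm thick, 16 high, floor 3 mm. Origin: centre of underside, on the bench. A partition along y at x = -11.5 mm (3 wide, 13 high) parts a long empty bay (inside x -84.5 to -13, middle -48.75 mm, 264 mm long) from a wider bay (x -10 to 84.5) holding the three nests in a row along y, in any order. Stands left or right of the blue mat.
- nest_large: Fixed square insert of grey silicone, 78 x 78 mm with a 2 mm floor, in the wider bay of the tray. Origin: centre of its underside (lies 3 mm above the bench), x and y parallel to the tray's. It carries the larger round rim: 64 mm inside diameter, 4 mm thick, top 5 mm above the insert's underside (3 mm above its floor).
- nest_small: Fixed square insert of grey silicone, 78 x 78 mm with a 2 mm floor, in the wider bay of the tray. Origin: centre of its underside (lies 3 mm above the bench), x and y parallel to the tray's. It carries the smaller round rim: 46 mm inside diameter, 4 mm thick, top 5 mm above the insert's underside (3 mm above its floor).
- nest_oblong: Fixed square insert of grey silicone, 78 x 78 mm with a 2 mm floor, in the wider bay of the tray. Origin: centre of its underside (lies 3 mm above the bench), x and y parallel to the tray's. It carries a rectangular rim, inside 48 mm along its x and 74 mm along its y, top 5 mm above the insert's underside (3 mm above its floor).
- canister_short: Short round steel canister, 46 mm diameter, 28 mm high to the flat top of its lid, with a small round knob (9 mm) up to 40 mm. Lid and body are one piece. Origin: centre of its underside, z up. About 0.09 kg. Starts upright on the 3 mm thick pale blue mat.
- canister_tall: The look-alike of the short canister: same 46 mm diameter and knob, but 50 mm high to the lid, 62 mm to the knob's top. Origin: centre of its underside. Starts upright on the mat. Does not belong in the tray.
- cup: Small open steel mixing cup, 30 mm outer diameter at the rim, slightly narrower at the foot, 28 mm high, wall 3 mm. Origin: centre of its underside, z up. About 0.04 kg. Starts upright on the mat.
- bur_block: Aluminium bur block, 30 mm (its x) by 56 mm (its y) by 20 mm high, a row of five little burs along y standing out of its top up to 32 mm. Origin: centre of its underside, z up. Grip it across its 30 mm side. About 0.08 kg. Starts on the mat.
- mirror: Dental mouth mirror lying on the mat: straight steel handle, 9 x 9 mm square section, from x = -75 to +45 mm along its own x, then a thin neck and a tilted round head of 22 mm diameter centred at x = 69 mm (end at 79). Origin: on the underside of the handle (balance point within 15 mm of it), z up, x towards the head. About 0.04 kg.
- probe: The look-alike of the mirror: the same handle (x = -75 to +45 mm, 9 x 9 mm), but ending in a thin bent hook of wire (to x = 80 mm) and no round head. Origin: on the underside of the handle. Lies on the mat. Does not belong in the tray.

How it is judged:
At the end, for the whole second after the job is handed in: Short canister, cup, bur block down in their nests, upright, within 12, 11, 15 mm of centre; mirror flat in the long bay, origin within 25 mm of its middle line and 62 mm of mid-length, within 0.3 rad of lengthwise; tall canister and probe within 30 mm of their starts; all still and released (horizontal distance between canister_short and nest_large below 0.012 m and z of canister_short in the frame of nest_large between 0 and 0.004 m and angle between each of canister_short, cup, bur_block, canister_tall's own z axis and vertical below 0.12 rad and linear speed of each of canister_short, cup, bur_block, mirror, canister_tall, probe below 0.02 m/s and angular speed of each of canister_short, cup, bur_block, mirror, canister_tall, probe below 0.2 rad/s and contact force between the fingers and canister_short below 0.05 N and horizontal distance between cup and nest_small below 0.011 m and z of cup in the frame of nest_small between 0 and 0.004 m and contact force between the fingers and cup below 0.05 N and horizontal distance between bur_block and nest_oblong below 0.015 m and z of bur_block in the frame of nest_oblong between 0 and 0.004 m and contact force between the fingers and bur_block below 0.05 N and x of mirror in the frame of tray between -0.073 and -0.023 m and y of mirror in the frame of tray between -0.062 and 0.062 m and z of mirror in the frame of tray between 0 and 0.012 m and angle between the x axis of mirror and the y axis of tray, either way round below 0.3 rad and angle between mirror's own x axis and vertical between 1.5 and 1.64 rad and contact force between the fingers and mirror below 0.05 N and distance of each of canister_tall, probe from where it was at the start of the episode below 0.03 m and contact force between the fingers and canister_tall below 0.05 N and contact force between the fingers and probe below 0.05 N); the robot touches nothing.
It fails at once if the tall canister is moved or tipped (distance of canister_tall from where it was at the start of the episode above 0.03 m or angle between canister_tall's own z axis and vertical above 0.4 rad).
It fails at once if the probe is moved (distance of probe from where it was at the start of the episode above 0.03 m).
It also fails if it takes over 102 s, if anything falls off the work surface, if the arm or the gripper's body presses on something with over 40 N, if the wrist force passes 120 N, or if a joint passes its speed limit or range.

### The arm

A 6-joint arm with a two-finger parallel gripper is mounted at the origin on the work surface. World frame = base frame: x ahead of the robot, y to its left, z up, the work surface at z = 0. Lengths are in m, angles in rad, forces in N, time in s.
With the tool pointing down it reaches from about 0.3 to 0.75 m from the base axis. Payload 8.5 kg.
Tool frame: the origin (TCP) lies at the very end of the fingers, on their centre line; the grasp point (between the pads) lies 19 mm behind it; z points along the fingers, y is the line along which they close (so a half turn about z gives the same grasp; the last joint's range is limited). The gripper opens to 85 mm and grips with 20 to 120 N. Pads are 22 mm wide; open, the fingers measure 114 mm over their backs; the gripper's body (76 mm by 85 mm) begins 54 mm behind the grasp point. The pads swing forward as they close: fully open they stand 13 mm farther back than shut.
Start: joints at [1.076, 0.381, 1.297, -0, 1.464, -0.215], TCP at [0.152, 0.529, 0.231] pointing down, gripper open.
Joint ranges: [-3.11, 3.11], [-0.89, 2.33], [0.22, 2.48], [-1.42, 4.56], [0.17, 2.85], [-2.88, 2.88]. Speed limits (rad/s): [2.39, 2.39, 3.14, 3.14, 3.14, 3.14].

### API

Orientations are given as a rotation vector (axis times angle).
In Python, from rig import * gives the robot as it stands.
- The arm moves only by the tool jog_arm, never from a script. Its argument "rows" is a list of rows, each an object of numbers: "fingers": the finger opening in mm, from 0 to 85.4; "tx", "ty", "tz": the shift along the tool's x, y, z in mm; "roll": the turn about the tool's z in rad. A call has 1 to 12 rows; each row is the pose to reach, as a shift and turn from the pose commanded when the call began, along the tool's axes at that moment; what a row does not reach only later rows make up. A row lasts 1/8 s, in which the tool goes at most 62.5 mm and 10.7 degrees, less where a joint would pass 70% of its speed; a pose out of reach is approached as far as the arm can. A call with a gripper value outside its range is refused whole. The fingers move at their own pace and stop on an object; "newtons" is the grip in N (left out, the last holds). Time passes only in rows, so rows that repeat a pose let the fingers close. It gives the time, the measured TCP pose, the force, the opening and the grip force at its end, in the units of the state.
- read_state(): the state, without advancing time (a new reading comes with each control period).
- grab_frame(name): name is "scene" or "top" or "wrist"; returns a dict with "img" (384x512x3 uint8, red, green, blue), "depth" (384x512 float32, m along the optical axis (not along the pixel's ray), 0 where there is no reading), "fovy" (degrees; the focal length in pixels is half the picture's height over the tangent of half this angle, whatever the lens; pixels are square), "cx", "cy" (the principal point, pixels), "T" (4x4, takes a point from camera to world coordinates). Camera axes: x right, y up, looking along -z (the intrinsics and any distortion apply to the point x, -y, -z); pixel columns grow to the right and rows downward; lengths in m; the calibration is good to about 2 mm. A picture is of the moment at which its call begins.
- sign_off(): hands the job in; it is judged then, once.
The state is a dict: "time_s": time; "qpos": joint angles; "dq": joint speeds; "tau": joint torques, N m; "position": TCP position; "eef_rot": TCP orientation; "contact_force": force on the tool from outside, world axes, zero at the start; "torque": the same for the moment, N m; "gripper_width": opening from 0.0 (shut) to 1.0 (fully open); "gripper_force": force on a finger pad.
Only numpy, scipy, OpenCV 4.12 (cv2) and the standard library are available. Lean on these libraries where they do the work, as an engineer would, in place of code of your own. Each camera call takes 0.05 s, during which the arm holds its last target. There are 200 camera calls.

## Working session

There is one attempt and no reset: what is moved stays moved. The work goes in short steps, Python scripts to look and compute and a tool call to move; the robot and the scene stay as the last step left them, time stands still between calls to the robot, and variables do not carry over. Pictures are saved under pics/ and viewed, at most 14 in all, crops included, and the job is handed in when it is done.

Besides the shell and the picture viewer there is one more tool, called after "Call:" as name(argument=value, ...), one argument or row to a line, values as JSON. jog_arm: Moves the arm, as the interface text tells. Its arguments: {"type":"object","properties":{"rows":{"type":"array"},"newtons":{"type":"number"}},"required":["rows"]}

```bash
mkdir -p pics; ls
python3 - <<'E'
from rig import *
import cv2,numpy as np
s=read_state();print(s)
for n in("top","scene"):
    f=grab_frame(n);np.savez(n+'.npz',**f);cv2.imwrite(f'pics/{n}1.png',f["img"][:,:,::-1])
    print(n,{k:v for k,v in f.items() if k not in("img","depth")})
E
```

```text
pics
{'time_s': 0.0, 'qpos': array([ 1.07569965e+00,  3.81155545e-01,  1.29825670e+00, -3.55172235e-05,
        1.46361723e+00, -2.15285685e-01]), 'dq': array([-4.37922499e-04, -1.16774795e-03,  8.24583017e-05, -8.31837690e-04,
       -1.61632897e-03,  1.19667638e-04]), 'tau': array([ 4.96518296e-04, -4.48469388e+01, -2.31270325e+01, -1.27791036e-04,
        4.88879959e-03, -6.16233464e-06]), 'position': array([0.15175235, 0.52833598, 0.23073488]), 'eef_rot': array([-4.38022513e-01, -3.11043482e+00,  2.13505140e-03]), 'contact_force': array([-0.12157814, -0.58998018, -0.06872953]), 'torque': array([ 0.03980303,  0.0434603 , -0.03864473]), 'gripper_force': 0.0, 'gripper_width': 0.9988674758443049}
top {'fovy': 43.37838879090742, 'cx': 246.0020259028994, 'cy': 183.82597214622422, 'T': array([[ 0.02425676,  0.99507969, -0.09606258,  0.43445006],
       [-0.99939717,  0.02652444,  0.02239999,  0.00955502],
       [ 0.02483778,  0.09546132,  0.99512322,  1.32077581],
       [ 0.        ,  0.        ,  0.        ,  1.        ]])}
scene {'fovy': 55.225604348594594, 'cx': 256.54922915768753, 'cy': 190.14795723688292, 'T': array([[-0.6969581 , -0.5361159 ,  0.47626584,  0.92277635],
       [ 0.71710269, -0.51768667,  0.46665216,  0.38955783],
       [-0.00362317,  0.66676852,  0.74525607,  0.64000353],
       [ 0.        ,  0.        ,  0.        ,  1.        ]])}
```

View pics/top1.png

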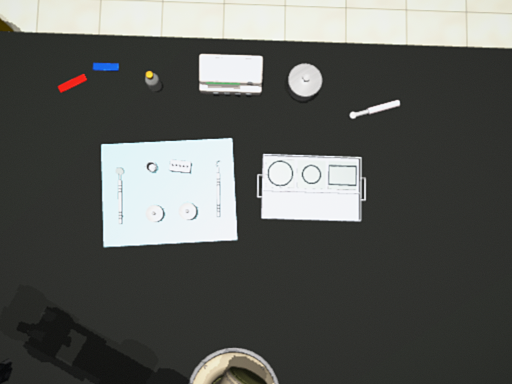

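View pics/scene1.png

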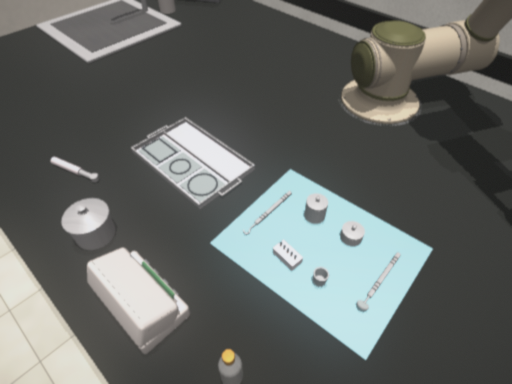

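The top view shows the mat on the left (+y) and the tray on the right (-y). The mirror's head is at (120,170) and the probe is at column 218. The cup is at (152,167), the block at (180,166), and the canisters at (155,213) and (189,211). In the scene view the tall canister is the one next to the probe, so the short one is at (155,213).

```bash
cat > h.py <<'E'
import numpy as np,cv2
def K(f):
    h=f["img"].shape[0];return h/2/np.tan(np.radians(float(f["fovy"]))/2)
def ray(f,uv):
    uv=np.atleast_2d(np.array(uv,float));F=K(f)
    d=np.c_[(uv[:,0]-f["cx"])/F,-(uv[:,1]-f["cy"])/F,-np.ones(len(uv))]
    return d@f["T"][:3,:3].T
def plane(f,uv,z):
    d=ray(f,uv);o=f["T"][:3,3];return o+d*((z-o[2])/d[:,2])[:,None]
def cloud(f):
    h,w=f["depth"].shape;u,v=np.meshgrid(np.arange(w),np.arange(h))
    d=ray(f,np.c_[u.ravel(),v.ravel()])
    P=f["T"][:3,3]+d*f["depth"].reshape(-1,1);return P.reshape(h,w,3)
E
python3 - <<'E'
from h import *
f=dict(np.load('top.npz'));P=cloud(f);Z=P[...,2]
print('bench z',np.median(Z[250:300,250:400]),'mat z',np.median(Z[180:195,135:200]),'tray',np.median(Z[200:212,270:350]))
m=np.zeros(Z.shape,np.uint8);m[145:240,108:232]=(Z[145:240,108:232]>np.median(Z[180:195,135:200])+.004)
n,l,st,c=cv2.connectedComponentsWithStats(m)
for i in range(1,n):
    if st[i,4]<6: continue
    z=Z[l==i];r=cv2.minAreaRect(np.argwhere(l==i)[:,::-1].astype(np.float32))
    print(st[i],c[i].round(1),'zmax',z.max().round(3),np.median(z).round(3),'xyz',plane(f,c[i],np.median(z)).round(3),r)
im=f["img"][140:240,95:375][:,:,::-1]
a=cv2.resize(im[:, :145],None,fx=5.5,fy=5.5,interpolation=cv2.INTER_CUBIC)
cv2.imwrite('pics/crop1.png',a)
b=cv2.resize(im[:, 155:],None,fx=6,fy=6,interpolation=cv2.INTER_CUBIC);cv2.imwrite('pics/crop2.png',b)
# tray bright area
g=f["img"].min(2);t=np.zeros_like(m);t[150:228,262:361]=(g[150:228,262:361]>90)
cs=max(cv2.findContours(t,0,1)[0],key=cv2.contourArea);r=cv2.minAreaRect(cs);print(r)
B=cv2.boxPoints(r);print(plane(f,B,.016).round(4))
E
```

```text
bench z -0.00020839404748707047 mat z 0.003067403888968645 tray 0.0029613845394104166
[169 159  24  15 255] [180.5 165.8] zmax 0.038 0.023 xyz [[0.604 0.158 0.023]] ((180.43856811523438, 166.02218627929688), (22.959304809570312, 12.20991039276123), 6.709836483001709)
[145 161  12  13  89] [150.8 166.2] zmax 0.039 0.025 xyz [[0.6   0.238 0.025]] ((151.05661010742188, 166.3018798828125), (10.988844871520996, 11.263565063476562), 15.945395469665527)
[217 160   5   2   6] [218.7 160.5] zmax 0.012 0.009 xyz [[0.623 0.056 0.009]] ((219.0, 160.5), (4.0, 1.0), 0.0)
[216 163   4   5   7] [217.4 165.3] zmax 0.011 0.008 xyz [[0.61  0.06  0.008]] ((217.1000213623047, 165.2000274658203), (4.919349670410156, 1.7888542413711548), 63.43495178222656)
[116 164   9  60 210] [120.1 193.3] zmax 0.021 0.012 xyz [[0.526 0.32  0.012]] ((120.0, 193.5), (8.0, 59.0), 0.0)
[216 169   5  49 147] [218.2 194.6] zmax 1.321 0.011 xyz [[0.529 0.055 0.011]] ((218.37161254882812, 192.97970581054688), (47.963775634765625, 3.859421730041504), 88.66777801513672)
[193 176   4   4   6] [194.2 177.5] zmax 1.321 0.008 xyz [[0.575 0.122 0.008]] ((194.25003051757812, 177.25001525878906), (2.1213202476501465, 2.8284268379211426), 45.0)
[178 202  20  18 260] [188.  210.7] zmax 1.321 0.052 xyz [[0.482 0.131 0.052]] ((187.75003051757812, 210.7500457763672), (17.677669525146484, 16.970561981201172), 45.0)
[146 205  18  17 252] [154.8 212.9] zmax 0.046 0.03 xyz [[0.475 0.221 0.03 ]] ((154.5, 213.0), (16.0, 17.0), 90.0)
((311.0390319824219, 187.25123596191406), (99.9824447631836, 65.53050994873047), 1.7899105548858643)
[[ 0.4676 -0.06    0.016 ]
 [ 0.6464 -0.0618  0.016 ]
 [ 0.6455 -0.3368  0.016 ]
 [ 0.4659 -0.3314  0.016 ]]
```

View pics/crop1.png

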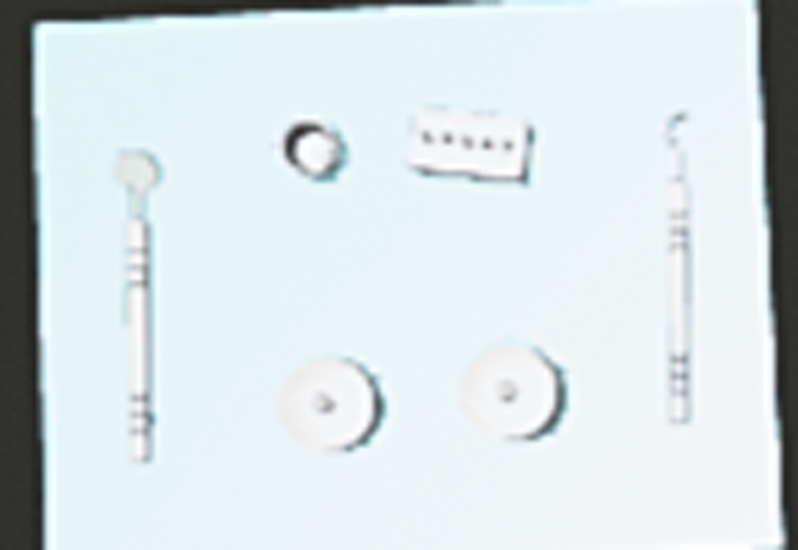

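View pics/crop2.png

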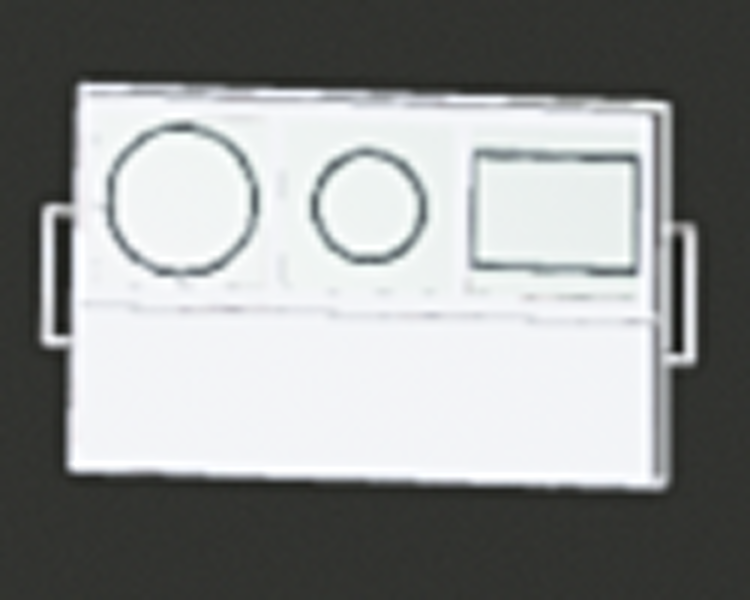

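Depth confirms which canister is which: the lid at (155,213) is at z=0.030 (short) and the other is at 0.052 (tall). The crops show the nests in image order large, small, oblong, with the long bay toward the robot and the tray roughly square to the world. Next I'll write the move helper and compute targets.

```bash
cat >> h.py <<'E'
from scipy.spatial.transform import Rotation as R
def go(s,xyz,head):
    """tx,ty,tz (mm), roll (rad) from measured pose to TCP xyz, tool y heading (deg, mod 180)"""
    M=R.from_rotvec(s["eef_rot"]).as_matrix();d=M.T@(np.array(xyz)-s["position"])*1000
    h=np.degrees(np.arctan2(M[1,1],M[0,1]));r=(h-head+90)%180-90
    return d.round(1),round(np.radians(r),3),'head now',round(h,1),'q6',round(s["qpos"][5],2)
E
python3 - <<'E'
from h import *
from rig import *
f=dict(np.load('top.npz'))
c1=lambda x,y:((x+.5)/5.5-.5+95,(y+.5)/5.5-.5+140)
c2=lambda x,y:((x+.5)/6-.5+250,(y+.5)/6-.5+140)
for n,p,z in [('can knob',c1(325,404),.043),('tall knob',c1(508,391),.065),('cup rim',c1(314,151),.031),
 ('blk bursmid',c1(466,140),.033),('bur1',c1(425,136),.033),('bur5',c1(507,145),.033),('mir tail',c1(143,458),.012),('mir handle front',c1(137,222),.012),('mir head',c1(137,170),.012),
 ('nestL',c2(183,199),.008),('nestS',c2(369,206),.008),('nestO',c2(556,211),.008),
 ('trayTL',c2(78,85),.016),('trayTR',c2(670,105),.016),('trayBL',c2(68,471),.016),('trayBR',c2(667,488),.016),('part L',c2(75,303),.016),('part R',c2(655,322),.016)]:
    print(n,plane(f,p,z)[0].round(4))
s=read_state();print(go(s,[.473,.222,.15],0))
E
```

```text
can knob [0.4741 0.2219 0.043 ]
tall knob [0.4817 0.1327 0.065 ]
cup rim [0.5974 0.2345 0.031 ]
blk bursmid [0.6046 0.1606 0.033 ]
bur1 [0.606  0.1806 0.033 ]
bur5 [0.6027 0.1406 0.033 ]
mir tail [0.4465 0.3144 0.012 ]
mir handle front [0.5622 0.323  0.012 ]
mir head [0.588  0.3243 0.012 ]
nestL [ 0.5942 -0.1128  0.008 ]
nestS [ 0.5933 -0.1981  0.008 ]
nestO [ 0.5933 -0.2842  0.008 ]
trayTL [ 0.6442 -0.0632  0.016 ]
trayTR [ 0.6426 -0.3346  0.016 ]
trayBL [ 0.4686 -0.0623  0.016 ]
trayBR [ 0.4677 -0.3335  0.016 ]
part L [ 0.5445 -0.0639  0.016 ]
part R [ 0.5428 -0.3279  0.016 ]
(array([-393.4, -205.6,   80.9]), np.float64(1.291), 'head now', np.float64(74.0), 'q6', np.float64(-0.22))
```

Call:
jog_arm(
  rows=[
    {"tx":-393,"ty":-206,"tz":80,"roll":1.291,"fingers":70},
    {"tx":-393,"ty":-206,"tz":80,"roll":1.291},
    {"tx":-393,"ty":-206,"tz":80,"roll":1.291},
    {"tx":-393,"ty":-206,"tz":80,"roll":1.291},
    {"tx":-393,"ty":-206,"tz":80,"roll":1.291},
    {"tx":-393,"ty":-206,"tz":80,"roll":1.291},
    {"tx":-393,"ty":-206,"tz":80,"roll":1.291},
    {"tx":-393,"ty":-206,"tz":80,"roll":1.291},
    {"tx":-393,"ty":-206,"tz":80,"roll":1.291},
    {"tx":-393,"ty":-206,"tz":80,"roll":1.291},
    {"tx":-393,"ty":-206,"tz":80,"roll":1.291},
  ],
)

```text
schema error: expected keys fingers, tx, ty, tz, roll
```

Run:
```python
from h import *
from rig import *
s=read_state();print(s["time_s"],s["position"],go(s,[.474,.222,.007],0))
f=grab_frame("wrist");P=cloud(f)
m=((P[...,2]>.027)&(P[...,2]<.034)&(abs(P[...,0]-.474)<.04)&(abs(P[...,1]-.222)<.04)).astype(np.uint8)
c=max(cv2.findContours(m,0,1)[0],key=cv2.contourArea);(e,r)=cv2.minEnclosingCircle(c)
p=P[...,:2][m>0];print(m.sum(),plane(f,e,.031),p.min(0),p.max(0),(p.min(0)+p.max(0))/2)
cv2.imwrite('pics/w1.png',f["img"][:,:,::-1])
```

```text
0.1 [0.15175783 0.52836109 0.23077228] (array([-394.4, -205.2,  223.9]), np.float64(1.291), 'head now', np.float64(74.0), 'q6', np.float64(-0.22))Traceback (most recent call last):
  File "<stdin>", line 6, in <module>
ValueError: max() iterable argument is empty
```

Every row needs all the keys.

Call:
jog_arm(
  rows=[
    {"tx":-394,"ty":-205,"tz":80,"roll":1.291,"fingers":70},
    {"tx":-394,"ty":-205,"tz":80,"roll":1.291,"fingers":70},
    {"tx":-394,"ty":-205,"tz":80,"roll":1.291,"fingers":70},
    {"tx":-394,"ty":-205,"tz":80,"roll":1.291,"fingers":70},
    {"tx":-394,"ty":-205,"tz":80,"roll":1.291,"fingers":70},
    {"tx":-394,"ty":-205,"tz":80,"roll":1.291,"fingers":70},
    {"tx":-394,"ty":-205,"tz":80,"roll":1.291,"fingers":70},
    {"tx":-394,"ty":-205,"tz":80,"roll":1.291,"fingers":70},
    {"tx":-394,"ty":-205,"tz":80,"roll":1.291,"fingers":70},
    {"tx":-394,"ty":-205,"tz":80,"roll":1.291,"fingers":70},
    {"tx":-394,"ty":-205,"tz":80,"roll":1.291,"fingers":70},
  ],
)

```text
time_s: 1.52
position: [0.4731, 0.2239, 0.1517]
eef_rot: [2.219, 2.224, 0.001]
contact_force: [0.1, -0.1, 0.1]
gripper_width: 0.824
gripper_force: 0.0
```

```bash
cat > look.py <<'E'
import sys
from h import *
from rig import *
def lidcentre(f,x,y,z0,z1,w=.04):
    P=cloud(f)
    m=((P[...,2]>z0)&(P[...,2]<z1)&(abs(P[...,0]-x)<w)&(abs(P[...,1]-y)<w)).astype(np.uint8)
    if m.sum()<30: print('few',m.sum());return
    c=max(cv2.findContours(m,0,1)[0],key=cv2.contourArea);e,r=cv2.minEnclosingCircle(c)
    q=cv2.minAreaRect(P[...,:2][m>0].astype(np.float32)*1000)
    print(m.sum(),'circle',plane(f,e,(z0+z1)/2).round(4),'rect mm',np.round(q[0],1),np.round(q[1],1),round(q[2],1))
E
python3 - <<'E'
from look import *
s=read_state();print(s["time_s"],s["position"],go(s,[.474,.222,.007],0))
f=grab_frame("wrist");lidcentre(f,.474,.222,.027,.035)
cv2.imwrite('pics/w1.png',f["img"][:,:,::-1])
E
```

```text
1.525 [0.47310883 0.22385156 0.15171493] (array([ -1.9,   0.8, 144.7]), np.float64(0.002), 'head now', np.float64(0.1), 'q6', np.float64(0.21))
1643 circle [[0.4739 0.2258 0.031 ]] rect mm [473.8 225. ] [44.4 44.8] 0.8
```

View pics/w1.png

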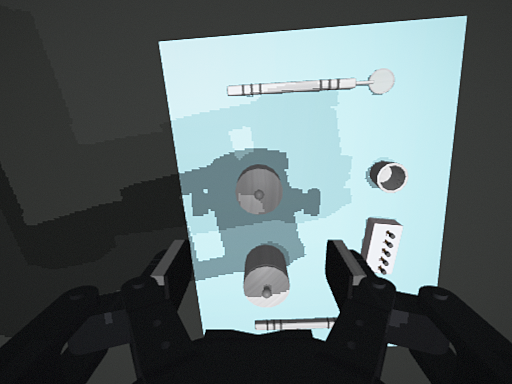

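The wrist view shows the short canister at (258,188) with the tall one nearer at (266,270). Wrist and top positions agree within 4 mm, so I'm descending and gripping along x.

Call:
jog_arm(
  newtons=40,
  rows=[
    {"tx":0,"ty":1,"tz":50,"roll":0,"fingers":70},
    {"tx":0,"ty":1,"tz":90,"roll":0,"fingers":70},
    {"tx":0,"ty":1,"tz":120,"roll":0,"fingers":70},
    {"tx":0,"ty":1,"tz":145,"roll":0,"fingers":70},
    {"tx":0,"ty":1,"tz":145,"roll":0,"fingers":70},
    {"tx":0,"ty":1,"tz":145,"roll":0,"fingers":40},
    {"tx":0,"ty":1,"tz":145,"roll":0,"fingers":40},
    {"tx":0,"ty":1,"tz":145,"roll":0,"fingers":40},
    {"tx":0,"ty":1,"tz":145,"roll":0,"fingers":40},
    {"tx":0,"ty":1,"tz":145,"roll":0,"fingers":40},
    {"tx":0,"ty":1,"tz":145,"roll":0,"fingers":40},
  ],
)

```text
time_s: 2.95
position: [0.4755, 0.2231, 0.0078]
eef_rot: [2.22, 2.221, 0.004]
contact_force: [-2.0, 1.4, 6.9]
gripper_width: 0.527
gripper_force: 41.2
```

Call:
jog_arm(
  rows=[
    {"tx":0,"ty":0,"tz":-40,"roll":0,"fingers":40},
    {"tx":0,"ty":0,"tz":-90,"roll":0,"fingers":40},
    {"tx":0,"ty":0,"tz":-110,"roll":0,"fingers":40},
    {"tx":-50,"ty":18,"tz":-110,"roll":0,"fingers":40},
    {"tx":-100,"ty":36,"tz":-110,"roll":0,"fingers":40},
    {"tx":-150,"ty":54,"tz":-110,"roll":0,"fingers":40},
    {"tx":-200,"ty":72,"tz":-110,"roll":0,"fingers":40},
    {"tx":-250,"ty":90,"tz":-110,"roll":0,"fingers":40},
    {"tx":-300,"ty":106,"tz":-110,"roll":0,"fingers":40},
    {"tx":-336,"ty":118,"tz":-110,"roll":0,"fingers":40},
    {"tx":-336,"ty":118,"tz":-110,"roll":0,"fingers":40},
    {"tx":-336,"ty":118,"tz":-110,"roll":0,"fingers":40},
  ],
)

```text
time_s: 4.45
position: [0.5926, -0.1126, 0.1166]
eef_rot: [-2.221, -2.221, -0.0]
contact_force: [-0.8, 0.4, -0.5]
gripper_width: 0.522
gripper_force: 41.5
```

Run:
```python
from look import *
s=read_state();print(s["time_s"],s["position"],s["gripper_force"],go(s,[.5935,-.1135,.011],0))
f=grab_frame("wrist");np.savez('w2.npz',**f)
cv2.imwrite('pics/w2.png',f["img"][:,:,::-1])
```

```text
4.45 [ 0.59259583 -0.11261035  0.11656589] 41.461270451545715 (array([ -0.9,   0.9, 105.6]), np.float64(0.0), 'head now', np.float64(0.0), 'q6', np.float64(-0.38))
```

View pics/w2.png

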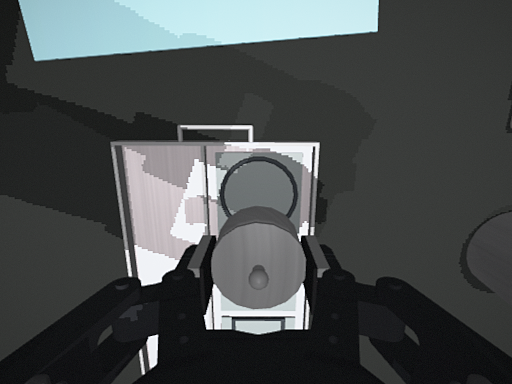

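The canister is held upright in the gripper, and the large rim is visible behind it around (258,190). I'll check the rim centre from this view.

Run:
```python
from look import *
f=dict(np.load('w2.npz'))
for p in [(219,190),(299,188),(258,156)]: print(p,plane(f,p,.008)[0].round(4))
# tray walls (top z .016) at row 200
for p in [(114,143),(320,143)]: print(p,plane(f,p,.016)[0].round(4))
```

```text
(219, 190) [ 0.5568 -0.1069  0.008 ]
(299, 188) [ 0.6295 -0.105   0.008 ]
(258, 156) [ 0.5923 -0.076   0.008 ]
(114, 143) [ 0.4711 -0.064   0.016 ]
(320, 143) [ 0.6445 -0.064   0.016 ]
```

Call:
jog_arm(
  rows=[
    {"tx":0,"ty":1,"tz":45,"roll":0,"fingers":40},
    {"tx":0,"ty":1,"tz":80,"roll":0,"fingers":40},
    {"tx":0,"ty":1,"tz":98,"roll":0,"fingers":40},
    {"tx":0,"ty":1,"tz":106,"roll":0,"fingers":40},
    {"tx":0,"ty":1,"tz":106,"roll":0,"fingers":40},
    {"tx":0,"ty":1,"tz":106,"roll":0,"fingers":40},
    {"tx":0,"ty":1,"tz":106,"roll":0,"fingers":56},
    {"tx":0,"ty":1,"tz":106,"roll":0,"fingers":56},
    {"tx":0,"ty":1,"tz":106,"roll":0,"fingers":56},
    {"tx":0,"ty":1,"tz":60,"roll":0,"fingers":56},
    {"tx":0,"ty":1,"tz":0,"roll":0,"fingers":56},
    {"tx":0,"ty":1,"tz":-10,"roll":0,"fingers":56},
  ],
)

```text
time_s: 6.0
position: [0.5955, -0.1138, 0.1306]
eef_rot: [2.216, 2.216, 0.005]
contact_force: [0.3, -0.5, 0.1]
gripper_width: 0.654
gripper_force: 0.0
```

Run:
```python
from look import *
s=read_state();print(s["time_s"],s["position"],go(s,[.5985,.2355,.12],0))
f=grab_frame("top");lidcentre(f,.5935,-.1125,.026,.038)
P=cloud(f);lidcentre(f,.599,.2355,.02,.04,.03);lidcentre(f,.604,.16,.019,.03)
```

```text
6.0 [ 0.59547333 -0.1138034   0.13060287] (array([349.3,   3. ,   9.6]), np.float64(0.0), 'head now', np.float64(0.0), 'q6', np.float64(-0.38))
70 circle [[ 0.5945 -0.1062  0.032 ]] rect mm [ 591.5 -101.2] [37.4 19.2] 32.0
47 circle [[0.601  0.2366 0.03  ]] rect mm [600.9 237.1] [28.3 26.5] 48.1
203 circle [[0.6059 0.1584 0.0245]] rect mm [605. 159.] [56.1 30.3] 84.9
```

Call:
jog_arm(
  rows=[
    {"tx":60,"ty":1,"tz":0,"roll":0,"fingers":56},
    {"tx":120,"ty":2,"tz":0,"roll":0,"fingers":56},
    {"tx":180,"ty":3,"tz":0,"roll":0,"fingers":56},
    {"tx":240,"ty":4,"tz":0,"roll":0,"fingers":56},
    {"tx":300,"ty":4,"tz":0,"roll":0,"fingers":56},
    {"tx":350,"ty":4,"tz":10,"roll":0,"fingers":56},
    {"tx":350,"ty":4,"tz":10,"roll":0,"fingers":56},
    {"tx":350,"ty":4,"tz":10,"roll":0,"fingers":56},
    {"tx":350,"ty":4,"tz":10,"roll":0,"fingers":56},
  ],
)

```text
time_s: 7.18
position: [0.5981, 0.2355, 0.1161]
eef_rot: [-2.223, -2.219, 0.001]
contact_force: [-1.1, -0.4, -0.1]
gripper_width: 0.656
gripper_force: 0.0
```

Run:
```python
from look import *
s=read_state();print(s["time_s"],s["position"],go(s,[.5995,.236,.006],0))
f=grab_frame("wrist");lidcentre(f,.599,.236,.028,.034,.03)
f=grab_frame("top");lidcentre(f,.5935,-.1125,.026,.038)
g=f["img"][140:240,255:375][:,:,::-1]
cv2.imwrite('pics/t2.png',cv2.resize(g,None,fx=5,fy=5,interpolation=cv2.INTER_CUBIC))
```

```text
7.175 [0.59813487 0.23548291 0.11605181] (array([  0.5,   1.4, 110.1]), np.float64(-0.002), 'head now', np.float64(-0.1), 'q6', np.float64(0.19))
399 circle [[0.5994 0.2392 0.031 ]] rect mm [599.4 239. ] [28.9 28.6] 39.0
205 circle [[ 0.5956 -0.1127  0.032 ]] rect mm [ 595.6 -113.7] [43.9 42.6] 45.9
```

Canister placed within 3 mm of its nest centre. Next, gripping the cup.

Call:
jog_arm(
  newtons=35,
  rows=[
    {"tx":2,"ty":1,"tz":45,"roll":0,"fingers":56},
    {"tx":2,"ty":1,"tz":85,"roll":0,"fingers":56},
    {"tx":2,"ty":1,"tz":110,"roll":0,"fingers":56},
    {"tx":2,"ty":1,"tz":110,"roll":0,"fingers":56},
    {"tx":2,"ty":1,"tz":110,"roll":0,"fingers":24},
    {"tx":2,"ty":1,"tz":110,"roll":0,"fingers":24},
    {"tx":2,"ty":1,"tz":110,"roll":0,"fingers":24},
    {"tx":2,"ty":1,"tz":110,"roll":0,"fingers":24},
    {"tx":2,"ty":1,"tz":110,"roll":0,"fingers":24},
    {"tx":2,"ty":1,"tz":110,"roll":0,"fingers":24},
    {"tx":2,"ty":1,"tz":70,"roll":0,"fingers":24},
    {"tx":2,"ty":1,"tz":10,"roll":0,"fingers":24},
  ],
)

```text
time_s: 8.78
position: [0.5981, 0.2385, 0.1065]
eef_rot: [-2.22, -2.22, 0.004]
contact_force: [0.8, 1.0, -0.6]
gripper_width: 0.331
gripper_force: 34.7
```

Run:
```python
from look import *
s=read_state();print(s["time_s"],s["position"],s["gripper_width"]*85.4,s["gripper_force"],go(s,[.5935,-.198,.12],0))
```

```text
8.775 [0.5981139  0.23854215 0.10645009] 28.30357340856806 34.65145178837702 (array([-436.6,   -4.6,  -13.3]), np.float64(-0.0), 'head now', np.float64(-0.0), 'q6', np.float64(0.2))
```

Call:
jog_arm(
  rows=[
    {"tx":-60,"ty":0,"tz":-15,"roll":0,"fingers":24},
    {"tx":-120,"ty":-1,"tz":-15,"roll":0,"fingers":24},
    {"tx":-180,"ty":-2,"tz":-15,"roll":0,"fingers":24},
    {"tx":-240,"ty":-3,"tz":-15,"roll":0,"fingers":24},
    {"tx":-300,"ty":-4,"tz":-15,"roll":0,"fingers":24},
    {"tx":-360,"ty":-5,"tz":-15,"roll":0,"fingers":24},
    {"tx":-410,"ty":-5,"tz":-15,"roll":0,"fingers":24},
    {"tx":-436,"ty":-5,"tz":-15,"roll":0,"fingers":24},
    {"tx":-436,"ty":-5,"tz":-15,"roll":0,"fingers":24},
    {"tx":-436,"ty":-5,"tz":-15,"roll":0,"fingers":24},
  ],
)

```text
time_s: 10.02
position: [0.5939, -0.1964, 0.1215]
eef_rot: [-2.221, -2.222, -0.0]
contact_force: [0.7, -0.2, -0.1]
gripper_width: 0.325
gripper_force: 34.7
```

Run:
```python
from look import *
s=read_state();print(s["time_s"],s["position"],s["gripper_width"]*85.4,s["gripper_force"],go(s,[.5935,-.1975,.0085],0))
```

```text
10.025 [ 0.59388605 -0.19635274  0.12151877] 27.73433795855624 34.66240574140102 (array([ -1.2,  -0.4, 113. ]), np.float64(0.001), 'head now', np.float64(0.0), 'q6', np.float64(-0.51))
```

Call:
jog_arm(
  rows=[
    {"tx":-1,"ty":0,"tz":45,"roll":0,"fingers":24},
    {"tx":-1,"ty":0,"tz":85,"roll":0,"fingers":24},
    {"tx":-1,"ty":0,"tz":105,"roll":0,"fingers":24},
    {"tx":-1,"ty":0,"tz":113,"roll":0,"fingers":24},
    {"tx":-1,"ty":0,"tz":113,"roll":0,"fingers":24},
    {"tx":-1,"ty":0,"tz":113,"roll":0,"fingers":24},
    {"tx":-1,"ty":0,"tz":113,"roll":0,"fingers":46},
    {"tx":-1,"ty":0,"tz":113,"roll":0,"fingers":46},
    {"tx":-1,"ty":0,"tz":113,"roll":0,"fingers":46},
    {"tx":-1,"ty":0,"tz":113,"roll":0,"fingers":46},
    {"tx":-1,"ty":0,"tz":65,"roll":0,"fingers":46},
    {"tx":-1,"ty":0,"tz":0,"roll":0,"fingers":46},
  ],
)

```text
time_s: 11.52
position: [0.5933, -0.198, 0.1189]
eef_rot: [-2.219, -2.219, 0.002]
contact_force: [0.6, 0.2, 0.1]
gripper_width: 0.543
gripper_force: 0.0
```

Run:
```python
from look import *
s=read_state();print(s["time_s"],s["position"],s["gripper_width"]*85.4,s["gripper_force"],go(s,[.605,.1595,.125],-4.9))
```

```text
11.525 [ 0.59328109 -0.1979809   0.11886407] 46.36699893469064 0.0 (array([357.5,  11.6,  -5.6]), np.float64(0.085), 'head now', np.float64(-0.0), 'q6', np.float64(-0.51))
```

Call:
jog_arm(
  rows=[
    {"tx":60,"ty":2,"tz":-6,"roll":0.085,"fingers":56},
    {"tx":120,"ty":4,"tz":-6,"roll":0.085,"fingers":56},
    {"tx":180,"ty":6,"tz":-6,"roll":0.085,"fingers":56},
    {"tx":240,"ty":8,"tz":-6,"roll":0.085,"fingers":56},
    {"tx":300,"ty":10,"tz":-6,"roll":0.085,"fingers":56},
    {"tx":357,"ty":12,"tz":-6,"roll":0.085,"fingers":56},
    {"tx":357,"ty":12,"tz":-6,"roll":0.085,"fingers":56},
    {"tx":357,"ty":12,"tz":-6,"roll":0.085,"fingers":56},
    {"tx":357,"ty":12,"tz":-6,"roll":0.085,"fingers":56},
  ],
)

```text
time_s: 12.65
position: [0.6061, 0.1574, 0.1248]
eef_rot: [2.316, 2.123, -0.0]
contact_force: [0.7, 0.3, -0.5]
gripper_width: 0.659
gripper_force: 0.0
```

Run:
```python
from look import *
f=grab_frame("wrist");lidcentre(f,.605,.1595,.020,.027)
f=grab_frame("top");lidcentre(f,.5935,-.198,.025,.045,.03);lidcentre(f,.5935,-.1125,.026,.038)
cv2.imwrite('pics/t3.png',cv2.resize(f["img"][140:240,255:375][:,:,::-1],None,fx=5,fy=5,interpolation=cv2.INTER_CUBIC))
s=read_state();print(s["time_s"],s["position"],go(s,[.605,.1595,.005],-4.9))
```

```text
1880 circle [[0.604  0.1626 0.0235]] rect mm [604.  161.5] [56.1 29.9] 84.0
44 circle [[ 0.5949 -0.1974  0.035 ]] rect mm [ 595.4 -197.5] [27.8 26.1] 13.9
208 circle [[ 0.5956 -0.1127  0.032 ]] rect mm [ 596.6 -113.2] [43.5 44.1] 65.4
12.75 [0.60614325 0.15752372 0.12488702] (array([  1.9,  -1.3, 119.9]), np.float64(-0.001), 'head now', np.float64(-5.0), 'q6', np.float64(0.15))
```

View pics/t3.png

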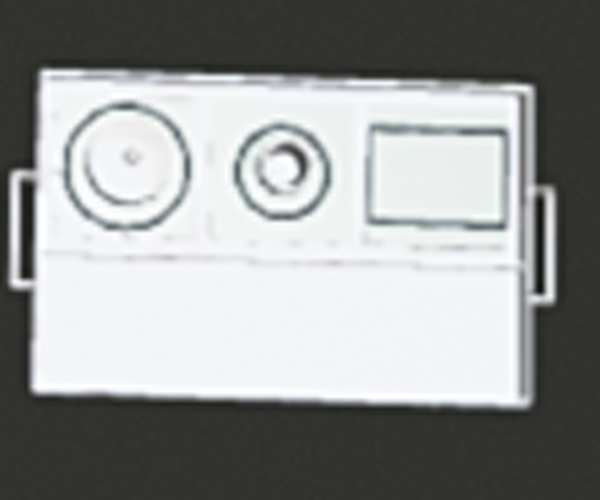

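The canister at (128,160) and the cup at (283,170) both sit inside their rims. Now the block.

Call:
jog_arm(
  newtons=40,
  rows=[
    {"tx":3,"ty":-1,"tz":45,"roll":0.01,"fingers":56},
    {"tx":3,"ty":-1,"tz":90,"roll":0.01,"fingers":56},
    {"tx":3,"ty":-1,"tz":120,"roll":0.01,"fingers":56},
    {"tx":3,"ty":-1,"tz":120,"roll":0.01,"fingers":56},
    {"tx":3,"ty":-1,"tz":120,"roll":0.01,"fingers":24},
    {"tx":3,"ty":-1,"tz":120,"roll":0.01,"fingers":24},
    {"tx":3,"ty":-1,"tz":120,"roll":0.01,"fingers":24},
    {"tx":3,"ty":-1,"tz":120,"roll":0.01,"fingers":24},
    {"tx":3,"ty":-1,"tz":120,"roll":0.01,"fingers":24},
    {"tx":3,"ty":-1,"tz":120,"roll":0.01,"fingers":24},
    {"tx":3,"ty":-1,"tz":70,"roll":0.01,"fingers":24},
    {"tx":3,"ty":-1,"tz":10,"roll":0.01,"fingers":24},
  ],
)

```text
time_s: 14.25
position: [0.6046, 0.1617, 0.1158]
eef_rot: [-2.324, -2.113, 0.002]
contact_force: [1.7, -0.9, -0.5]
gripper_width: 0.34
gripper_force: 40.1
```

Run:
```python
from look import *
s=read_state();print(s["time_s"],s["position"],s["gripper_width"]*85.4,s["gripper_force"],go(s,[.5935,-.2845,.13],0))
```

```text
14.25 [0.60461139 0.16173497 0.1158276 ] 29.07302886399076 40.125203132629395 (array([-445.3,   31.3,  -14.1]), np.float64(-0.095), 'head now', np.float64(-5.4), 'q6', np.float64(0.17))
```

Call:
jog_arm(
  rows=[
    {"tx":-60,"ty":4,"tz":-14,"roll":-0.02,"fingers":24},
    {"tx":-120,"ty":8,"tz":-14,"roll":-0.04,"fingers":24},
    {"tx":-180,"ty":13,"tz":-14,"roll":-0.06,"fingers":24},
    {"tx":-240,"ty":17,"tz":-14,"roll":-0.08,"fingers":24},
    {"tx":-300,"ty":21,"tz":-14,"roll":-0.095,"fingers":24},
    {"tx":-360,"ty":25,"tz":-14,"roll":-0.095,"fingers":24},
    {"tx":-410,"ty":29,"tz":-14,"roll":-0.095,"fingers":24},
    {"tx":-445,"ty":31,"tz":-14,"roll":-0.095,"fingers":24},
    {"tx":-445,"ty":31,"tz":-14,"roll":-0.095,"fingers":24},
    {"tx":-445,"ty":31,"tz":-14,"roll":-0.095,"fingers":24},
  ],
)

```text
time_s: 15.5
position: [0.5938, -0.2834, 0.1291]
eef_rot: [-2.221, -2.222, -0.0]
contact_force: [-0.3, 1.0, -0.8]
gripper_width: 0.342
gripper_force: 40.2
```

Run:
```python
from look import *
s=read_state();print(s["time_s"],s["position"],s["gripper_width"]*85.4,s["gripper_force"],go(s,[.5935,-.2835,.0075],0))
```

```text
15.5 [ 0.59379445 -0.28342429  0.12905329] 29.219330197000676 40.16344964504242 (array([-1.000e-01, -3.000e-01,  1.216e+02]), np.float64(0.0), 'head now', np.float64(0.0), 'q6', np.float64(-0.63))
```

Call:
jog_arm(
  rows=[
    {"tx":0,"ty":0,"tz":45,"roll":0,"fingers":24},
    {"tx":0,"ty":0,"tz":90,"roll":0,"fingers":24},
    {"tx":0,"ty":0,"tz":114,"roll":0,"fingers":24},
    {"tx":0,"ty":0,"tz":121,"roll":0,"fingers":24},
    {"tx":0,"ty":0,"tz":121,"roll":0,"fingers":24},
    {"tx":0,"ty":0,"tz":121,"roll":0,"fingers":24},
    {"tx":0,"ty":0,"tz":121,"roll":0,"fingers":46},
    {"tx":0,"ty":0,"tz":121,"roll":0,"fingers":46},
    {"tx":0,"ty":0,"tz":121,"roll":0,"fingers":46},
    {"tx":0,"ty":0,"tz":121,"roll":0,"fingers":46},
    {"tx":0,"ty":0,"tz":65,"roll":0,"fingers":46},
    {"tx":0,"ty":0,"tz":0,"roll":0,"fingers":46},
  ],
)

```text
time_s: 17.0
position: [0.5934, -0.2839, 0.1269]
eef_rot: [-2.22, -2.22, 0.001]
contact_force: [0.4, -0.9, 0.8]
gripper_width: 0.538
gripper_force: 0.0
```

Run:
```python
from look import *
s=read_state();print(s["time_s"],s["position"],s["gripper_width"]*85.4,s["gripper_force"],go(s,[.519,.320,.125],94.2))
```

```text
17.0 [ 0.59340843 -0.28387307  0.12694963] 45.9390200560536 0.0 (array([603.9, -74.5,   2.9]), np.float64(1.497), 'head now', np.float64(-0.0), 'q6', np.float64(-0.63))
```

Call:
jog_arm(
  rows=[
    {"tx":60,"ty":-7,"tz":0,"roll":0.15,"fingers":46},
    {"tx":120,"ty":-15,"tz":0,"roll":0.3,"fingers":46},
    {"tx":180,"ty":-22,"tz":0,"roll":0.45,"fingers":46},
    {"tx":240,"ty":-30,"tz":0,"roll":0.6,"fingers":46},
    {"tx":300,"ty":-37,"tz":0,"roll":0.75,"fingers":46},
    {"tx":360,"ty":-45,"tz":0,"roll":0.9,"fingers":46},
    {"tx":420,"ty":-52,"tz":0,"roll":1.05,"fingers":46},
    {"tx":480,"ty":-60,"tz":0,"roll":1.2,"fingers":46},
    {"tx":540,"ty":-67,"tz":0,"roll":1.35,"fingers":46},
    {"tx":604,"ty":-75,"tz":0,"roll":1.497,"fingers":46},
    {"tx":604,"ty":-75,"tz":0,"roll":1.497,"fingers":46},
    {"tx":604,"ty":-75,"tz":0,"roll":1.497,"fingers":46},
  ],
)

```text
time_s: 18.5
position: [0.5188, 0.3196, 0.1262]
eef_rot: [3.139, 0.118, -0.0]
contact_force: [0.2, -1.0, 0.3]
gripper_width: 0.539
gripper_force: 0.0
```

Run:
```python
from look import *
f=grab_frame("wrist");cv2.imwrite('pics/w4.png',f["img"][:,:,::-1]);np.savez('w4.npz',**f)
P=cloud(f);m=(P[...,2]>.009)&(P[...,2]<.016)&(abs(P[...,1]-.32)<.025)&(P[...,0]>.42)&(P[...,0]<.57)
q=cv2.minAreaRect(P[...,:2][m].astype(np.float32)*1000);print(m.sum(),q)
p=P[...,:2][m];print(np.polyfit(p[:,0]-.519,p[:,1],1))
f=grab_frame("top");lidcentre(f,.5935,-.2835,.019,.03)
s=read_state();print(s["time_s"],s["position"],go(s,[.519,.320,.006],94.2))
```

```text
1163 ((506.6764221191406, 320.5260009765625), (125.4080581665039, 9.12427043914795), 3.6864044666290283)
[0.0598897 0.3212287]
210 circle [[ 0.5962 -0.2853  0.0245]] rect mm [ 595.9 -285.5] [56.2 29.9] 89.9
18.6 [0.51924369 0.31860968 0.12633594] (array([-1.000e-01, -1.400e+00,  1.203e+02]), np.float64(-0.0), 'head now', np.float64(-85.8), 'q6', np.float64(1.85))
```

View pics/w4.png

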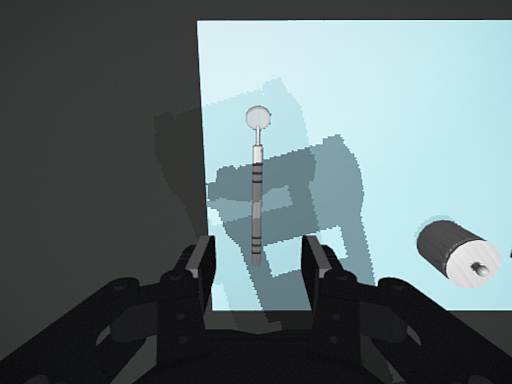

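The mirror lies aligned between the fingers with its head at (258,117). The block is seated at (0.596,-0.285). Gripping the mirror handle now.

Call:
jog_arm(
  newtons=50,
  rows=[
    {"tx":0,"ty":-2,"tz":45,"roll":0,"fingers":46},
    {"tx":0,"ty":-2,"tz":90,"roll":0,"fingers":46},
    {"tx":0,"ty":-2,"tz":120,"roll":0,"fingers":46},
    {"tx":0,"ty":-2,"tz":120,"roll":0,"fingers":46},
    {"tx":0,"ty":-2,"tz":120,"roll":0,"fingers":4},
    {"tx":0,"ty":-2,"tz":120,"roll":0,"fingers":4},
    {"tx":0,"ty":-2,"tz":120,"roll":0,"fingers":4},
    {"tx":0,"ty":-2,"tz":120,"roll":0,"fingers":4},
    {"tx":0,"ty":-2,"tz":120,"roll":0,"fingers":4},
    {"tx":0,"ty":-2,"tz":120,"roll":0,"fingers":4},
    {"tx":0,"ty":-2,"tz":70,"roll":0,"fingers":4},
    {"tx":0,"ty":-2,"tz":10,"roll":0,"fingers":4},
  ],
)

```text
time_s: 20.1
position: [0.5182, 0.3217, 0.1175]
eef_rot: [3.139, 0.116, -0.003]
contact_force: [0.3, -0.2, -0.4]
gripper_width: 0.078
gripper_force: 49.1
```

Run:
```python
from look import *
s=read_state();print(s["time_s"],s["position"],s["gripper_width"]*85.4,s["gripper_force"],go(s,[.507,-.198,.14],0.3))
f=grab_frame("wrist");P=cloud(f);x,y,z=s["position"]
m=(abs(P[...,1]-y)<.02)&(P[...,0]>x+.015)&(P[...,0]<.6)&(P[...,2]>.05)
p=P[m];print(m.sum(),np.polyfit(p[:,0]-x,p[:,2],1),p.min(0),p.max(0))
```

```text
20.1 [0.51820993 0.3216965  0.1174698 ] 6.671833545275963 49.07281458377838 (array([-49.6, 517.5, -22.2]), np.float64(-1.502), 'head now', np.float64(-85.8), 'q6', np.float64(1.86))
12404 [-0.7423445   0.20973465] [0.53321182 0.30439486 0.11459399] [0.59523972 0.34169465 0.26090964]
```

Call:
jog_arm(
  rows=[
    {"tx":0,"ty":50,"tz":-22,"roll":-0.1,"fingers":4},
    {"tx":-5,"ty":105,"tz":-22,"roll":-0.25,"fingers":4},
    {"tx":-10,"ty":160,"tz":-22,"roll":-0.4,"fingers":4},
    {"tx":-15,"ty":215,"tz":-22,"roll":-0.56,"fingers":4},
    {"tx":-20,"ty":270,"tz":-22,"roll":-0.72,"fingers":4},
    {"tx":-25,"ty":325,"tz":-22,"roll":-0.88,"fingers":4},
    {"tx":-32,"ty":380,"tz":-22,"roll":-1.04,"fingers":4},
    {"tx":-38,"ty":430,"tz":-22,"roll":-1.2,"fingers":4},
    {"tx":-44,"ty":480,"tz":-22,"roll":-1.36,"fingers":4},
    {"tx":-50,"ty":517,"tz":-22,"roll":-1.502,"fingers":4},
    {"tx":-50,"ty":517,"tz":-22,"roll":-1.502,"fingers":4},
    {"tx":-50,"ty":517,"tz":-22,"roll":-1.502,"fingers":4},
  ],
)

```text
time_s: 21.65
position: [0.5069, -0.1967, 0.1385]
eef_rot: [-2.217, -2.225, -0.0]
contact_force: [-0.5, 0.2, -0.2]
gripper_width: 0.08
gripper_force: 49.1
```

Run:
```python
from look import *
s=read_state();print(s["time_s"],s["position"],s["gripper_width"]*85.4,s["gripper_force"],go(s,[.507,-.198,.007],.3))
f=grab_frame("wrist");cv2.imwrite('pics/w5.png',f["img"][:,:,::-1])
f=grab_frame("scene");cv2.imwrite('pics/s5.png',cv2.resize(f["img"][60:260,60:360][:,:,::-1],None,fx=2.5,fy=2.5))
```

```text
21.65 [ 0.50687789 -0.19668051  0.13847485] 6.801503483323971 49.109936356544495 (array([-1.400e+00,  1.000e-01,  1.315e+02]), np.float64(-0.002), 'head now', np.float64(0.2), 'q6', np.float64(-0.59))
```

View pics/s5.png

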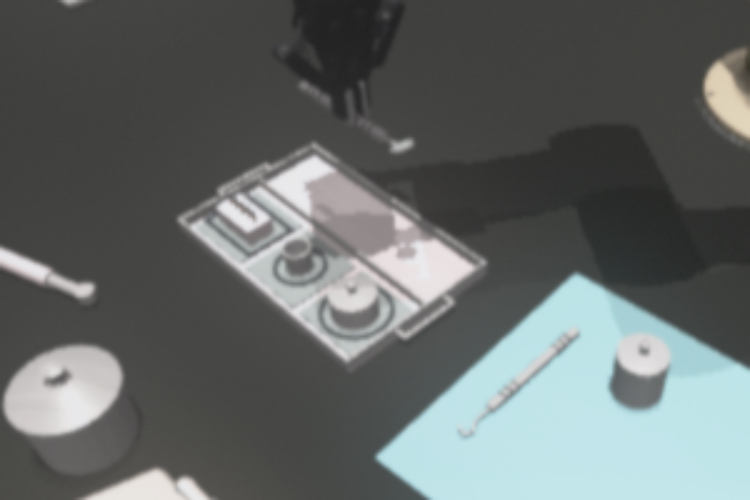

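The mirror hangs level and parallel to the long bay, and the other three are seated in their nests. Lowering it.

Call:
jog_arm(
  rows=[
    {"tx":-1,"ty":0,"tz":45,"roll":0,"fingers":4},
    {"tx":-1,"ty":0,"tz":90,"roll":0,"fingers":4},
    {"tx":-1,"ty":0,"tz":120,"roll":0,"fingers":4},
    {"tx":-1,"ty":0,"tz":131,"roll":0,"fingers":4},
    {"tx":-1,"ty":0,"tz":131,"roll":0,"fingers":4},
    {"tx":-1,"ty":0,"tz":131,"roll":0,"fingers":4},
    {"tx":-1,"ty":0,"tz":131,"roll":0,"fingers":26},
    {"tx":-1,"ty":0,"tz":131,"roll":0,"fingers":26},
    {"tx":-1,"ty":0,"tz":131,"roll":0,"fingers":26},
    {"tx":-1,"ty":0,"tz":131,"roll":0,"fingers":26},
    {"tx":-1,"ty":0,"tz":75,"roll":0,"fingers":26},
    {"tx":-1,"ty":0,"tz":0,"roll":0,"fingers":26},
  ],
)

```text
time_s: 23.25
position: [0.5065, -0.1982, 0.1267]
eef_rot: [-2.214, -2.225, 0.001]
contact_force: [0.6, 0.1, 0.4]
gripper_width: 0.307
gripper_force: 0.0
```

Call:
jog_arm(
  rows=[
    {"tx":0,"ty":-60,"tz":-60,"roll":0,"fingers":26},
    {"tx":0,"ty":-120,"tz":-100,"roll":0,"fingers":26},
    {"tx":0,"ty":-120,"tz":-100,"roll":0,"fingers":26},
    {"tx":0,"ty":-120,"tz":-100,"roll":0,"fingers":26},
    {"tx":0,"ty":-120,"tz":-100,"roll":0,"fingers":26},
    {"tx":0,"ty":-120,"tz":-100,"roll":0,"fingers":26},
  ],
)

```text
time_s: 24.0
position: [0.3875, -0.1988, 0.2249]
eef_rot: [-2.214, -2.226, -0.0]
contact_force: [0.5, 1.1, -1.0]
gripper_width: 0.306
gripper_force: 0.0
```

Run:
```python
from look import *
s=read_state();print(s["time_s"],s["position"])
f=grab_frame("scene");cv2.imwrite('pics/s6.png',cv2.resize(f["img"][60:260,60:360][:,:,::-1],None,fx=2.5,fy=2.5))
f=grab_frame("top");g=f["img"][140:240,95:375][:,:,::-1];cv2.imwrite('pics/t6.png',cv2.resize(g,None,fx=2.8,fy=2.8,interpolation=cv2.INTER_CUBIC))
lidcentre(f,.5935,-.2842,.019,.03);lidcentre(f,.5935,-.198,.022,.045,.03);lidcentre(f,.5935,-.1125,.026,.038);lidcentre(f,.482,.132,.045,.058)
P=cloud(f);m=(P[...,2]>.008)&(P[...,2]<.022)&(abs(P[...,0]-.507)<.03)&(abs(P[...,1]+.198)<.12);p=P[m]
if m.sum(): print(m.sum(),p.min(0),p.max(0),np.median(p,0),np.polyfit(p[:,1],p[:,0],1),np.polyfit(p[:,1],p[:,2],1))
```

```text
24.0 [ 0.38745743 -0.19883894  0.22485568]
203 circle [[ 0.5962 -0.2853  0.0245]] rect mm [ 596.2 -285.2] [57.1 30.1] 89.2
43 circle [[ 0.5952 -0.1979  0.0335]] rect mm [ 595.6 -197.7] [27.6 24.7] 6.0
208 circle [[ 0.5956 -0.1127  0.032 ]] rect mm [ 596.2 -113.1] [44.4 44. ] 0.9
227 circle [[0.4828 0.1325 0.0515]] rect mm [482.7 132.6] [43.6 43.2] 65.1
219 [ 0.47727216 -0.31642573  0.00804659] [ 0.53699593 -0.07851973  0.01838305] [ 0.5085342  -0.19566014  0.01095764] [0.01331577 0.51075236] [0.00326819 0.01185216]
```

View pics/s6.png

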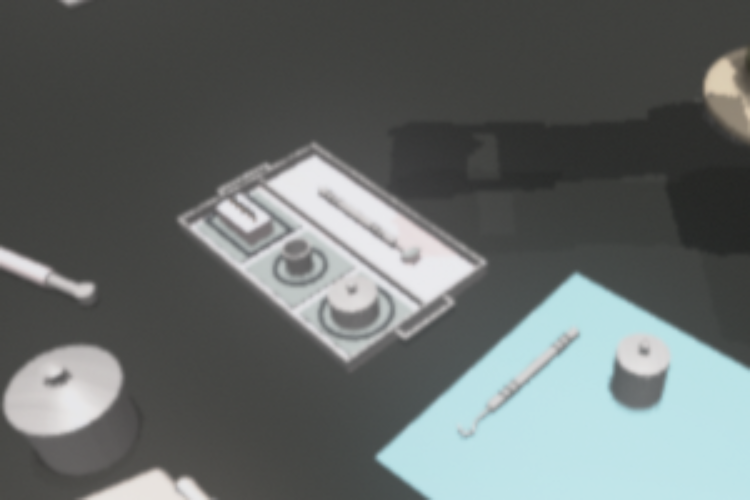

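View pics/t6.png

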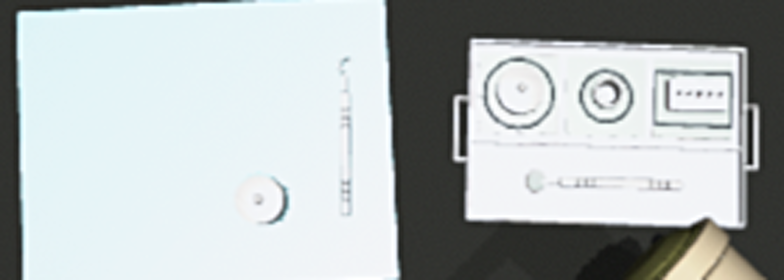

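All three nested items are inside their rims and the mirror lies in the long bay at (610,183) in the top crop. One last check of the top heights, then hand in.

Run:
```python
from look import *
f=grab_frame("top");P=cloud(f)
def top(x,y,w,zs,zm):
    m=(abs(P[...,0]-x)<w)&(abs(P[...,1]-y)<w)&(P[...,2]>zs)&(P[...,2]<zm);return m.sum(),np.median(P[m][:,2]).round(4)
print('block ~.025',top(.596,-.285,.014,.015,.028),'can ~.033',top(.5955,-.113,.02,.02,.038),'cup ~.033',top(.595,-.198,.016,.028,.04),'mirror ~.012',top(.508,-.2,.05,.008,.018))
for k in (-.15,-.17,-.2,-.22,-.24): print(top(.508,k,.008,.007,.02))
```

```text
block ~.025 (np.int64(87), np.float64(0.0244)) can ~.033 (np.int64(191), np.float64(0.0323)) cup ~.033 (np.int64(35), np.float64(0.0316)) mirror ~.012 (np.int64(193), np.float64(0.0123))
(np.int64(7), np.float64(0.01))
(np.int64(18), np.float64(0.0097))
(np.int64(23), np.float64(0.0111))
(np.int64(19), np.float64(0.0107))
(np.int64(18), np.float64(0.0125))
```

```bash
python3 -c "
from rig import *
print(sign_off())"
```

```text
the job is handed in; nothing more can be done
None
```

The tray is packed and handed in after about 24 s: my last check showed the canister, cup and bur block seated in their nests and the mirror flat in the long bay, with the tall canister and probe where they started, but `sign_off()` gave no verdict.

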